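# Turn and nest a stack-nest specimen tote

## Task

Put the empty blue tote away: lift it (its carrying bar is the place to hold), turn it half round so that its label end points the same way as that of the grey tote in the dock, and nest it gently in the grey tote, ribs fully home in the slots, level and let go. The grey tote is clamped somewhere along its dock, so the slots may have to be felt for along its rim; do not force or drop the tote in, and do not disturb the two bottles and the jar of swabs.

Things in the scene. Friction and masses are not known exactly. Their poses are not given: they have to be found in the camera images.
- tote: loose empty blue stack-nest tote, 0.17 to 0.35 kg; origin at the centre of its underside (z = 0 on the bench), x across, y along it, +y to the white-label end, z up. Body 80 (x) x 130 (y) mm, rim 50 mm high (lips 88 x 138 mm from 45 mm up). It starts roughly half a turn (within 0.8 rad) from the grey tote's direction.
- tote_rib (a point): foot of one of the blue tote's four outside ribs, which are its feet: on both long sides (x = +-40 to +-49 mm), 10 mm wide in y, centred at y = +42 and y = -20 mm (unequal, so a half turn matters), reaching down to z = 0; the floor's underside is 3 mm higher. This point: x = 44.5, y = 42, z = 0 mm
- tote_bar (a point): middle of the blue tote's carrying bar, 78 mm above its underside: grip here across its 14 mm (x). It runs along y, 124 mm long, from z = 68 to 88 mm, with open space below it down into the tote; axes as the tote's
- tote_label_end (a point): the blue tote's label end: 66 mm along +y from its origin, 28 mm up
- dock: fixed low dock, 124 (x) x 224 (y) mm, rails 20 mm high, clamp knob on its -x side; origin at the centre of its underside (z = 0). The grey lower tote is clamped on it at an unmeasured place: its centre is anywhere from -14 to +14 mm along the dock's y from the dock's centre, at 0 in x. Its label end always points to the dock's +y. The clamp slips only above about 25 N
- rim_mid (a point): dock's centre at the height of the grey tote's flat rim, 68 mm up (moves with the dock, not with the grey tote). The grey tote is 98 (x) x 152 (y) mm outside, 86 x 140 mm inside, walls 6 mm. With the label ends opposed, or off the slots, the blue ribs stand on this rim
- home_mid (a point): dock's centre at the height of the slot bottoms, 34 mm up: the blue underside's height when fully nested. The grey tote's two long walls each have two slots, open at the top and through the wall, 14 mm wide in y, centred at y = +42 and y = -20 mm from the grey tote's own centre, 34 mm deep. Label ends alike, the blue ribs drop into them
- dock_label_end (a point): point 76 mm along +y from the dock's origin, 40 mm up: the way the grey tote's label end points
- red_cap_bottle: white bottle with a red cap, 48 mm across, 115 mm high, a bystander; origin at the centre of its underside
- brown_bottle: brown bottle with a black cap, 54 mm across, 132 mm high, a bystander; origin at the centre of its underside
- swab_jar: clear jar of swabs, 68 mm across, 82 mm high, a bystander; origin at the centre of its underside

How it is judged:
By the outcome, as a careful person would: the job done as asked, in the order asked, and still so for the second after the job is handed in, with the robot touching nothing.
It also fails if it takes over 54 s, if anything falls off the work surface, if the arm or the gripper's body presses on something with over 40 N, if the wrist force passes 120 N, or if a joint passes its speed limit or range.

## Robot

A 7-joint arm with a two-finger parallel gripper is mounted at the origin on a cart in front of the work surface, level with it; the furniture and walls round the work are solid. World frame = base frame: x ahead of the robot, y to its left, z up, the work surface at z = 0. Lengths are in m, angles in rad, forces in N, time in s.
With the tool pointing down it reaches from about 0.425 to 0.8 m from the base axis. Payload 8.3 kg.
Tool frame: the origin (TCP) lies on the centre line of the jaws, within the pads' length; the fingertips stand 25 mm ahead of it and the grasp point (between the pads) lies 6 mm ahead of it; z points along the fingers, y is the direction in which the jaws open and shut (so a half turn about z gives the same grasp; the last joint's range is limited). The gripper opens to 85 mm and grips with 20 to 120 N. Pads are 22 mm wide; open, the fingers measure 114 mm over their backs; the gripper's body (76 mm by 85 mm) begins 54 mm behind the grasp point. The pads swing forward as they close: fully open they stand 13 mm farther back than shut.
Start: joints at [1.216, 0.383, 0.016, 1.37, -0.006, 1.388, -0.046], TCP at [0.18, -0.599, 0.256] pointing down, gripper open.
Joint ranges: [-2.95, 2.95], [-0.25, 2.06], [-1.52, 1.56], [0.18, 2.33], [-1.44, 4.58], [0.02, 2.06], [-3.01, 3.01]. Speed limits (rad/s): [2.39, 2.39, 3.01, 3.01, 3.14, 3.14, 3.14].

## Interface

Orientations are given as [roll, pitch, yaw] about the fixed x, y, z axes, in that order (R = Rz(yaw) Ry(pitch) Rx(roll)).
In Python, from bench import robot gives the robot as it stands.
- The arm moves only by the tool servo_tool, never from a script. Its argument "increments" is a list of rows, each a list of 3 entries, a list of its own where there are three numbers: the finger opening in mm, from 0 to 85.4, then the shift along the tool's x, y, z in mm, then the turn, a rotation vector about the tool's x, y, z in degrees. In form: [[gripper, [x, y, z], [rx, ry, rz]], ...]. A call has 1 to 10 rows; each row is the pose to reach, as a shift and turn from the pose commanded when the call began, along the tool's axes at that moment; what a row does not reach only later rows make up. A row lasts 1/10 s, in which the tool goes at most 50 mm and 8.59 degrees, less where a joint would pass 70% of its speed; a pose out of reach is approached as far as the arm can. A call with a gripper value outside its range is refused whole. The fingers move at their own pace and stop on an object; "grip_force" is the grip in N (left out, the last holds). Time passes only in rows, so rows that repeat a pose let the fingers close. It gives the time, the measured TCP pose, the force and the opening at its end, in the units of the state.
- robot.state(): the state, without advancing time (a new reading comes with each control period).
- robot.snapshot(name): name is "scene" or "top" or "wrist"; returns the picture (400x640x3 uint8, red, green, blue); there is no depth.
- robot.camera_params(name): a dict with "fx", "fy", "cx", "cy" (pixels), "pose" (4x4, takes a point from camera to world coordinates); the wrist camera has in their place "T_tool_cam" (4x4, takes a point from camera to tool coordinates, whose origin is the TCP and whose axes are the flange's). Camera axes: x right, y down, z forward; pixel columns grow to the right and rows downward; lengths in m; the calibration is good to about 2 mm. A picture is of the moment at which its call begins: read the wrist's pose just before it. camera_params takes no time and is no camera call.
- robot.close_job(): hands the job in, once; it reports no verdict.
Trained networks look in the newest picture that a camera, given by its name, has taken for a name from the list of things; names that differ only in an ending like _2 or _b are one class to them, and where a whole thing is asked for, a point or a joint stands for the part that bears it (a point fixed in the world has none). Each returns a list of dicts, best first, with "confidence" (0 to 1); they miss things now and then, are a little off and sometimes report something else, mostly with a low value. They report only what shows in the picture. A call takes as long as a camera call.
- robot.masks_of(camera, name): "pixels" (400x640 bool, what is visible of it).
- robot.pinpoint(camera, name): "position" ([x, y, z] in m, in world coordinates, good to about 4 mm: a listed point, or the origin of a listed thing).
The state is a dict: "t": time; "joint_positions": joint angles; "qvel": joint speeds; "tau": joint torques, N m; "eef_pos": TCP position; "orientation": TCP orientation; "wrist_force": force on the tool from outside, world axes, zero at the start; "ft_torque": the same for the moment, N m; "opening": finger opening in m.
Only numpy, scipy, OpenCV 4.12 (cv2) and the standard library are available. Lean on these libraries where they do the work, as an engineer would, in place of code of your own. Each camera call takes 0.05 s, during which the arm holds its last target.

## Working session

There is one attempt and no reset: what is moved stays moved. The work goes in short steps, Python scripts to look and compute and a tool call to move; the robot and the scene stay as the last step left them, time stands still between calls to the robot, and variables do not carry over. Pictures are saved under pics/ and viewed, and the job is handed in when it is done.

Besides the shell and the picture viewer there is one more tool, called after "Call:" as a command line: name --argument value ..., lists and objects as JSON in quotes. servo_tool: Moves the arm, as the interface text tells. Its arguments: {"type":"object","properties":{"increments":{"type":"array"},"grip_force":{"type":"number"}},"required":["increments"]}

```bash
mkdir -p pics; ls
cat > h.py <<'E'
import numpy as np,cv2
from bench import robot
def snap(c,n):
    im=robot.snapshot(c); cv2.imwrite(f'pics/{n}.png',im[:,:,::-1]); return im
E
python3 - <<'E'
from h import *
print(robot.state())
for c in ['scene','top']:
    snap(c,c+'0')
    for n in ['tote','tote_rib','tote_bar','tote_label_end','dock','rim_mid','home_mid','dock_label_end','red_cap_bottle','brown_bottle','swab_jar']:
        try: print(c,n,[(np.round(d['position'],4).tolist(),round(d['confidence'],2)) for d in robot.pinpoint(c,n)][:2])
        except Exception as e: print(c,n,e)
print(robot.state()['t'])
E
```

```text
pics
{'t': 0.0, 'joint_positions': array([ 1.21609068,  0.38423175,  0.01637432,  1.37115484, -0.00634697,
        1.3882344 , -0.04651821]), 'qvel': array([ 4.54584568e-04,  8.03441261e-04,  1.52250645e-03,  1.01882562e-03,
        1.48113569e-03, -3.65051224e-04,  9.31180405e-05]), 'tau': array([ 7.51951502e-04, -6.27601433e+01,  8.44890196e-01, -3.71813142e+01,
        1.66991749e-02,  1.43932644e-02, -3.16404089e-05]), 'eef_pos': array([ 0.17971624, -0.59811731,  0.25528251]), 'orientation': array([-3.13961183e+00, -9.46860023e-06,  2.91842272e-01]), 'wrist_force': array([ 0.09554642, -0.6845237 , -0.52524557]), 'ft_torque': array([-0.00966287, -0.032281  , -0.03408636]), 'opening': 0.08532951112958861}
scene tote [([0.5489, 0.2148, 0.0021], 0.73)]
scene tote_rib [([0.5869, 0.2601, 0.0025], 0.81)]
scene tote_bar [([0.5479, 0.2122, 0.081], 0.72)]
scene tote_label_end [([0.5416, 0.2782, 0.0271], 0.61)]
scene dock [([0.4682, -0.2149, -0.002], 0.83), ([0.4711, -0.2103, 0.0367], 0.48)]
scene rim_mid [([0.4709, -0.2126, 0.0638], 0.84)]
scene home_mid [([0.4738, -0.2113, 0.0334], 0.72)]
scene dock_label_end [([0.4712, -0.2133, -0.0007], 0.7)]
scene red_cap_bottle [([0.6981, 0.0243, -0.0001], 0.79)]
scene brown_bottle [([0.5918, -0.4905, 0.0001], 0.59), ([0.4757, -0.2115, 0.0359], 0.2)]
scene swab_jar [([0.4758, 0.4908, 0.003], 0.67)]
top tote [([0.5482, 0.2118, -0.0003], 0.66)]
top tote_rib [([0.5868, 0.2653, 0.0012], 0.58)]
top tote_bar [([0.5471, 0.2158, 0.0804], 0.67)]
top tote_label_end [([0.5474, 0.282, 0.0266], 0.71)]
top dock []
top rim_mid [([0.4711, -0.2151, 0.0698], 0.93)]
top home_mid [([0.4711, -0.2145, 0.0331], 0.85)]
top dock_label_end [([0.4829, -0.1414, 0.0398], 0.95)]
top red_cap_bottle [([0.6991, 0.0248, 0.0002], 0.54)]
top brown_bottle [([0.5906, -0.4932, 0.0014], 0.64)]
top swab_jar [([0.4784, 0.484, 0.0022], 0.83)]
1.2
```

View pics/scene0.png

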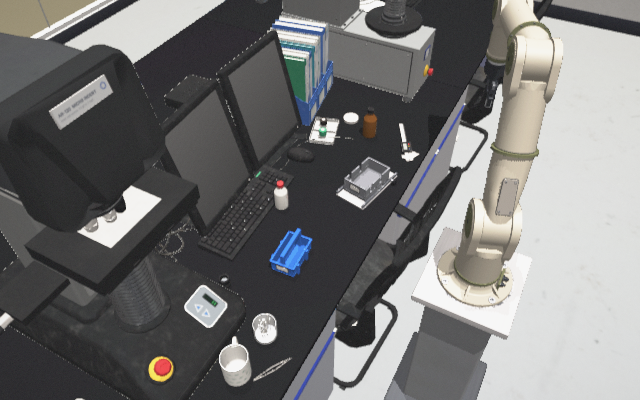

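View pics/top0.png

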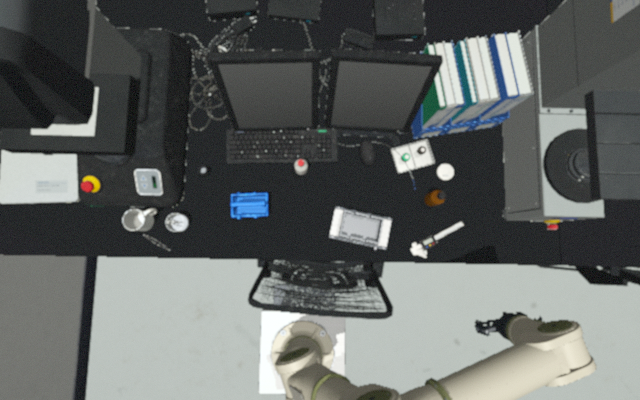

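Run:
```python
import cv2,numpy as np
t=cv2.imread('pics/top0.png');s=cv2.imread('pics/scene0.png')
a=cv2.resize(t[190:262,315:405],None,fx=5,fy=5,interpolation=2)
b=cv2.resize(t[170:242,215:290],None,fx=4,fy=5,interpolation=2)
cv2.imwrite('pics/t1.png',np.hstack([a,b]))
a=cv2.resize(s[145:215,325:405],None,fx=5,fy=6,interpolation=2)
b=cv2.resize(s[220:290,255:325],None,fx=5,fy=6,interpolation=2)
cv2.imwrite('pics/s1.png',np.hstack([a,b]))
from bench import robot
for c in ['top','scene']:
  p=robot.camera_params(c);print(p)
```

```text
{'fx': 378.52185133777516, 'fy': 378.52185133777516, 'cx': 314.98116864728985, 'cy': 199.04483326673883, 'pose': array([[ 0.02007297, -0.99296664,  0.11668043,  0.40414727],
       [-0.99957688, -0.0223886 , -0.01856915, -0.00915752],
       [ 0.02105086, -0.11625832, -0.9929959 ,  1.47853425],
       [ 0.        ,  0.        ,  0.        ,  1.        ]])}
{'fx': 520.5842174351881, 'fy': 520.5842174351881, 'cx': 318.61707056738516, 'cy': 197.1437839758269, 'pose': array([[-0.8816887 , -0.33406035,  0.33320973, -0.03298755],
       [-0.47178822,  0.63375878, -0.6129973 ,  1.09174957],
       [-0.00639649, -0.69767721, -0.71638369,  1.3635964 ],
       [ 0.        ,  0.        ,  0.        ,  1.        ]])}
```

View pics/t1.png

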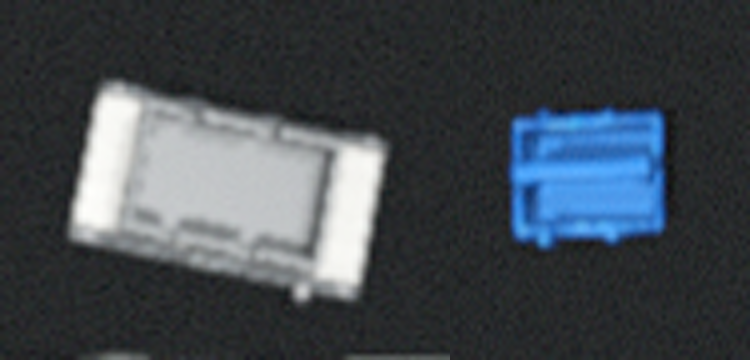

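View pics/s1.png

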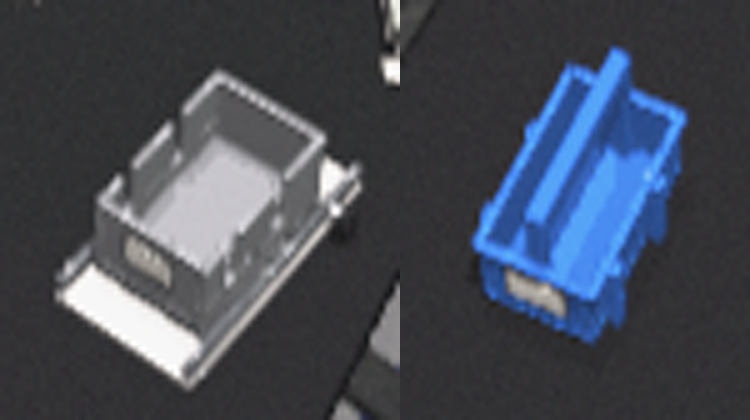

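```bash
cat >> h.py <<'E'
from scipy.spatial.transform import Rotation as R
def inc(p,yaw,cur=None):
    s=robot.state(); R0=R.from_euler('xyz',s['orientation'])
    R1=R.from_euler('xyz',[np.pi,0,yaw])
    print('t',round(s['t'],2),'pos',s['eef_pos'].round(4),'rpy',s['orientation'].round(4),'F',s['wrist_force'].round(1),'q',s['joint_positions'].round(2))
    print('shift mm',(R0.inv().apply(np.array(p)-s['eef_pos'])*1e3).round(1),'rot deg',np.degrees((R0.inv()*R1).as_rotvec()).round(2))
E
python3 - <<'E'
from h import *
print(robot.camera_params('wrist'))
inc([0.44,-0.2,0.32],0.29)
E
```

```text
{'fx': 280.55102156456917, 'fy': 280.55102156456917, 'cx': 319.25517332956645, 'cy': 201.7537094451742, 'T_tool_cam': array([[-7.05952041e-04, -9.44835939e-01, -3.27543204e-01,
         8.61577502e-02],
       [ 9.99999673e-01, -7.95812703e-04,  1.40319298e-04,
        -1.03415840e-03],
       [-3.93241758e-04, -3.27542998e-01,  9.44836192e-01,
        -1.17214182e-01],
       [ 0.00000000e+00,  0.00000000e+00,  0.00000000e+00,
         1.00000000e+00]])}
t 1.2 pos [ 0.1798 -0.5985  0.2563] rpy [-3.1416e+00 -1.0000e-04  2.9180e-01] F [0.3 0.4 0.1] q [ 1.22  0.38  0.02  1.37 -0.01  1.39 -0.05]
shift mm [ 363.8 -306.8  -63.7] rot deg [-0.   -0.    0.11]
```

Call:
servo_tool --increments '[[85,[36,-31,-7],[0,0,0]],[85,[72,-61,-14],[0,0,0]],[85,[109,-92,-21],[0,0,0]],[85,[145,-123,-28],[0,0,0]],[85,[182,-153,-35],[0,0,0]],[85,[218,-184,-42],[0,0,0]],[85,[254,-215,-48],[0,0,0]],[85,[291,-245,-54],[0,0,0]],[85,[327,-276,-60],[0,0,0]],[85,[364,-307,-64],[0,0,0]]]'

```text
t: 2.2
eef_pos: [0.4408, -0.1981, 0.3212]
orientation: [3.141, -0.001, 0.292]
wrist_force: [1.2, -0.5, 0.1]
opening: 0.0847
```

Run:
```python
from h import *
inc([0.44,-0.2,0.32],-0.17)
snap('wrist','w0')
s=robot.state()
for n in ['rim_mid','home_mid','dock_label_end','dock']: print(n,[(np.round(d['position'],4).tolist(),round(d['confidence'],2)) for d in robot.pinpoint('wrist',n)][:2])
```

```text
t 2.2 pos [ 0.4408 -0.1981  0.3212] rpy [ 3.1405e+00 -8.0000e-04  2.9150e-01] F [ 1.2 -0.5  0.1] q [ 0.69  0.07 -0.35  1.62  0.02  1.46 -0.94]
shift mm [-1.3  1.6  1.2] rot deg [ 0.05 -0.06 26.44]
rim_mid [([0.471, -0.2139, 0.0686], 0.76)]
home_mid [([0.4688, -0.213, 0.0319], 0.78), ([0.4832, -0.1386, 0.0412], 0.7)]
dock_label_end [([0.4814, -0.1408, 0.0385], 0.56)]
dock []
```

View pics/w0.png

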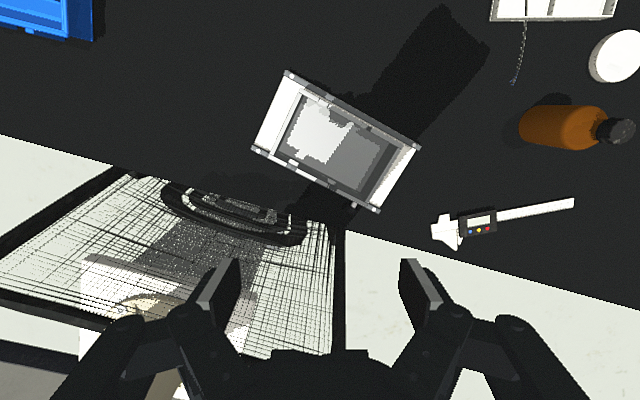

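```bash
cat >> h.py <<'E'
def rect(im,cam,z,c,yaw,hx=80,hy=130,sc=2.5,st=None):
    # map dock-frame plane: image right=+y... columns=y(flipped so left=+y), rows = -x
    if cam=='wrist':
        p=robot.camera_params(cam); st=st or robot.state()
        T=np.eye(4);T[:3,:3]=R.from_euler('xyz',st['orientation']).as_matrix();T[:3,3]=st['eef_pos']
        P=T@p['T_tool_cam']
    else: p=robot.camera_params(cam);P=p['pose']
    W,H=int(2*hy*sc),int(2*hx*sc)
    u,v=np.meshgrid(np.arange(W),np.arange(H))
    y=(hy-u/sc)/1e3;x=(hx-v/sc)/1e3
    cy,sy=np.cos(yaw),np.sin(yaw)
    X=np.stack([c[0]+cy*x-sy*y,c[1]+sy*x+cy*y,np.full_like(x,z)],-1)
    q=(X-P[:3,3])@P[:3,:3]
    m=(p['fx']*q[...,0]/q[...,2]+p['cx']).astype(np.float32);n=(p['fy']*q[...,1]/q[...,2]+p['cy']).astype(np.float32)
    o=cv2.remap(im,m,n,cv2.INTER_CUBIC)
    for k in range(-hy+hy%10,hy,10):
        cv2.line(o,(int((hy-k)*sc),0),(int((hy-k)*sc),12 if k%50==0 else 5),(255,255,0),1)
    for k in range(-hx+hx%10,hx,10):
        cv2.line(o,(0,int((hx-k)*sc)),(12 if k%50==0 else 5,int((hx-k)*sc)),(255,255,0),1)
    return o
E
python3 - <<'E'
from h import *
im=cv2.imread('pics/w0.png')
cv2.imwrite('pics/r0.png',rect(im,'wrist',0.068,[0.4705,-0.2135],-0.15))
im=cv2.imread('pics/top0.png')
cv2.imwrite('pics/r1.png',np.vstack([rect(im,'top',0.068,[0.4705,-0.2135],-0.15,sc=2,hx=75)]+[rect(im,'top',0.05,[0.548,0.2135],0.0,sc=2,hx=70)]))
E
```

```text
(no output)
```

View pics/r0.png

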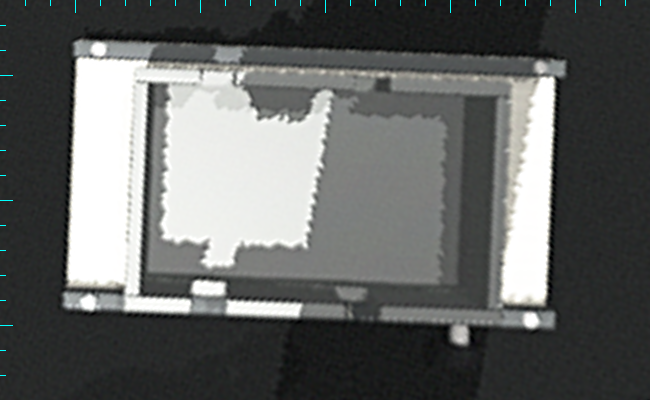

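View pics/r1.png

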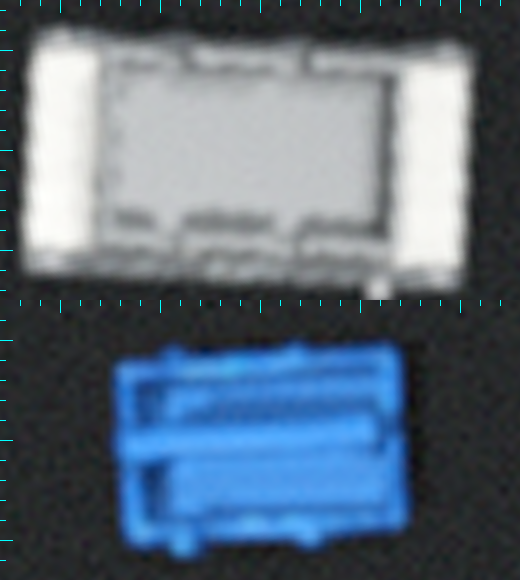

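Run:
```python
from h import *
inc([0.548,0.24,0.31],1.62)
```

```text
t 2.45 pos [ 0.4399 -0.2001  0.3203] rpy [3.1413e+00 3.0000e-04 2.9210e-01] F [ 0.  -0.6 -0.7] q [ 0.69  0.07 -0.34  1.62  0.02  1.46 -0.94]
shift mm [ 230.3 -390.4   10.1] rot deg [ 0.000e+00  2.000e-02 -7.608e+01]
```

Call:
servo_tool --increments '[[85,[23,-39,1],[0,0,-7.6]],[85,[46,-78,2],[0,0,-15.2]],[85,[69,-117,3],[0,0,-22.8]],[85,[92,-156,4],[0,0,-30.4]],[85,[115,-195,5],[0,0,-38]],[85,[138,-234,6],[0,0,-45.6]],[85,[161,-273,7],[0,0,-53.2]],[85,[184,-312,8],[0,0,-60.8]],[85,[207,-351,9],[0,0,-68.4]],[85,[230,-390,10],[0,0,-76]]]'

```text
t: 3.45
eef_pos: [0.5495, 0.239, 0.3099]
orientation: [3.141, 0.001, 1.619]
wrist_force: [0.8, -0.7, -0.3]
opening: 0.085
```

Call:
servo_tool --increments '[[50,[0,0,0],[0,0,0]],[50,[0,0,0],[0,0,0]]]'

```text
t: 3.65
eef_pos: [0.5486, 0.2394, 0.3092]
orientation: [-3.14, 0.0, 1.618]
wrist_force: [0.4, -0.6, -0.4]
opening: 0.0584
```

Run:
```python
from h import *
inc([0.548,0.21,0.12],1.62)
im=snap('wrist','w1')
for n in ['tote','tote_bar','tote_label_end','tote_rib']: print(n,[(np.round(d['position'],4).tolist(),round(d['confidence'],2)) for d in robot.pinpoint('wrist',n)][:2])
cv2.imwrite('pics/r2.png',rect(im[:,:,::-1].copy(),'wrist',0.05,[0.548,0.2135],0.05,hx=70,hy=100,sc=2.8))
```

```text
t 3.65 pos [0.5486 0.2394 0.3092] rpy [-3.1398e+00  3.0000e-04  1.6177e+00] F [ 0.4 -0.6 -0.4] q [ 0.08  0.41 -0.77  1.32  0.28  1.52 -0.61]
shift mm [-29.2  -1.6 189.2] rot deg [-0.1   0.02 -0.13]
tote [([0.5457, 0.2138, 0.0007], 0.62)]
tote_bar [([0.5426, 0.2141, 0.0748], 0.91)]
tote_label_end [([0.5402, 0.277, 0.027], 0.89)]
tote_rib [([0.5882, 0.2569, -0.0022], 0.65)]
```

View pics/w1.png

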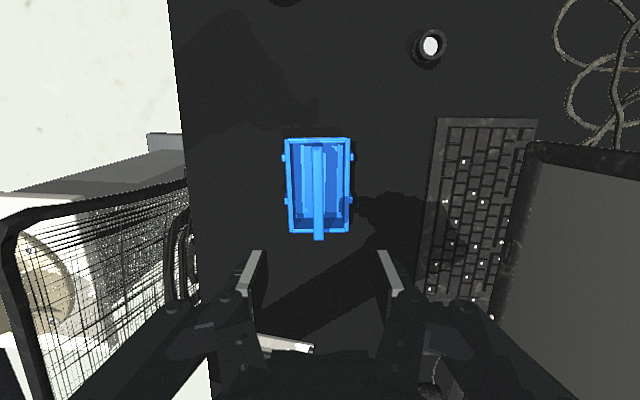

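View pics/r2.png

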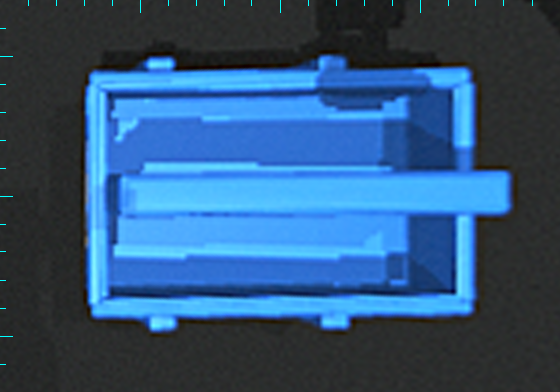

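Run:
```python
from h import *
inc([0.5485,0.2135,0.084],1.629)
```

```text
t 3.9 pos [0.5488 0.2378 0.3107] rpy [3.1407e+00 1.0000e-03 1.6147e+00] F [0.6 0.4 0.1] q [ 0.09  0.4  -0.77  1.33  0.28  1.52 -0.61]
shift mm [-24.1  -1.5 226.7] rot deg [ 0.05  0.06 -0.82]
```

Call:
servo_tool --increments '[[45,[-13,0,40],[0,0,-0.5]],[45,[-26,-1,80],[0,0,-0.5]],[45,[-26,-1,115],[0,0,-0.5]],[45,[-26,-1,145],[0,0,-0.5]],[45,[-26,-1,170],[0,0,-0.5]],[45,[-26,-1,190],[0,0,-0.5]],[45,[-26,-1,205],[0,0,-0.5]],[45,[-26,-1,217],[0,0,-0.5]],[45,[-26,-1,226],[0,0,-0.5]],[45,[-26,-1,226],[0,0,-0.5]]]'

```text
t: 4.9
eef_pos: [0.5481, 0.2134, 0.0835]
orientation: [-3.14, 0.0, 1.627]
wrist_force: [-0.9, -0.9, 0.7]
opening: 0.0448
```

Run:
```python
from h import *
inc([0.5485,0.2135,0.084],1.629)
im=snap('wrist','w2')
```

```text
t 4.9 pos [0.5481 0.2134 0.0835] rpy [-3.1405e+00  4.0000e-04  1.6266e+00] F [-0.9 -0.9  0.7] q [ 0.1   0.55 -0.7   1.66  0.39  1.08 -0.66]
shift mm [ 0.   0.4 -0.5] rot deg [-0.06  0.02 -0.14]
```

View pics/w2.png

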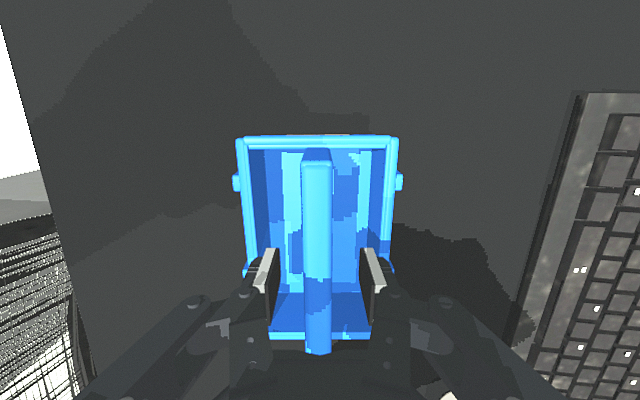

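Call:
servo_tool --increments '[[5,[0,0,0],[0,0,0]],[5,[0,0,0],[0,0,0]],[5,[0,0,0],[0,0,0]],[5,[0,0,0],[0,0,0]],[5,[0,0,0],[0,0,0]],[5,[0,0,0],[0,0,0]]]' --grip_force 60

```text
t: 5.55
eef_pos: [0.549, 0.2142, 0.0853]
orientation: [3.14, -0.001, 1.627]
wrist_force: [-0.3, -0.3, 5.9]
opening: 0.0132
```

Call:
servo_tool --increments '[[5,[0,0,-3],[0,0,0]],[5,[0,0,-8],[0,0,0]],[5,[0,0,-15],[0,0,0]],[5,[0,0,-25],[0,0,0]],[5,[0,0,-40],[0,0,0]],[5,[0,0,-60],[0,0,0]],[5,[0,0,-85],[0,0,0]],[5,[0,0,-110],[0,0,0]],[5,[0,0,-120],[0,0,0]],[5,[0,0,-120],[0,0,0]]]'

```text
t: 6.55
eef_pos: [0.5492, 0.2145, 0.2065]
orientation: [3.138, -0.001, 1.627]
wrist_force: [-0.4, 0.2, -3.0]
opening: 0.0129
```

Run:
```python
from h import *
c=[0.4705,-0.2135]
inc([c[0],c[1],0.2],1.38)
print(robot.state()['ft_torque'],robot.state()['opening'])
im=snap('wrist','w3')
for n in ['tote','tote_bar','tote_label_end','tote_rib']: print(n,[(np.round(d['position'],4).tolist(),round(d['confidence'],2)) for d in robot.pinpoint('wrist',n)][:2])
```

```text
t 6.55 pos [0.5492 0.2145 0.2065] rpy [ 3.1379e+00 -9.0000e-04  1.6271e+00] F [-0.4  0.2 -3. ] q [ 0.14  0.43 -0.76  1.52  0.3   1.3  -0.59]
shift mm [-422.9 -102.7    5.8] rot deg [ 0.2  -0.08 14.16]
[ 0.03765218  0.01651941 -0.04721209] 0.01285373044953631
tote [([0.5501, 0.2138, 0.1216], 0.68), ([0.5445, 0.277, 0.1487], 0.52)]
tote_bar [([0.5449, 0.2153, 0.1984], 0.9)]
tote_label_end [([0.5443, 0.2791, 0.1491], 0.63)]
tote_rib [([0.5913, 0.2576, 0.1187], 0.72), ([0.5494, 0.212, 0.1217], 0.68)]
```

View pics/w3.png

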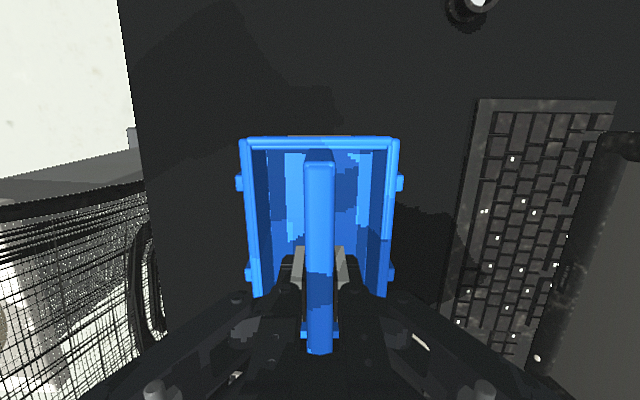

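Run:
```python
from h import *
st={'orientation':[np.pi,0,.2918],'eef_pos':np.array([.4402,-.1995,.3205])}
im=cv2.imread('pics/w0.png')
cv2.imwrite('pics/r3.png',rect(im,'wrist',0.068,[0.4705,-0.2135],-0.19,hx=60,hy=85,sc=4.6,st=st))
cv2.imwrite('pics/r4.png',rect(im,'wrist',0.020,[0.4705,-0.2135],-0.19,hx=80,hy=125,sc=3.1,st=st))
im=cv2.imread('pics/top0.png')
cv2.imwrite('pics/r5.png',np.vstack([rect(im,'top',0.068,[0.4705,-0.2135],-0.19,sc=3,hx=75,hy=125),]))
```

```text
(no output)
```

View pics/r3.png

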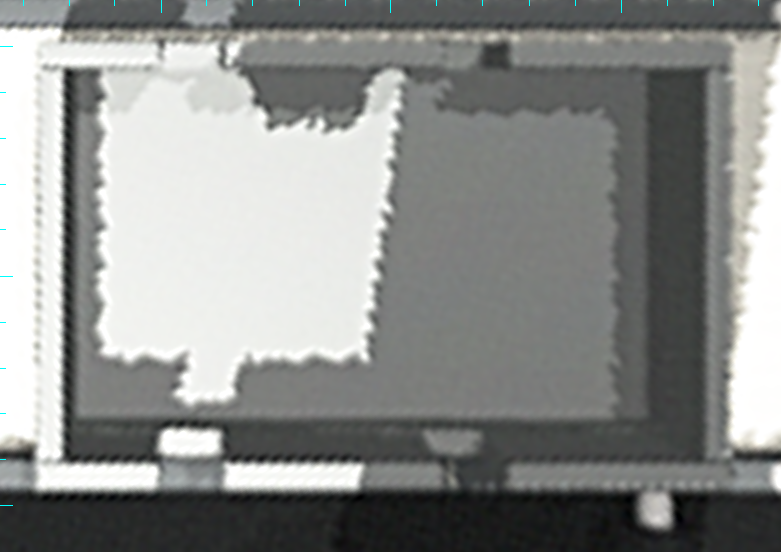

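View pics/r4.png

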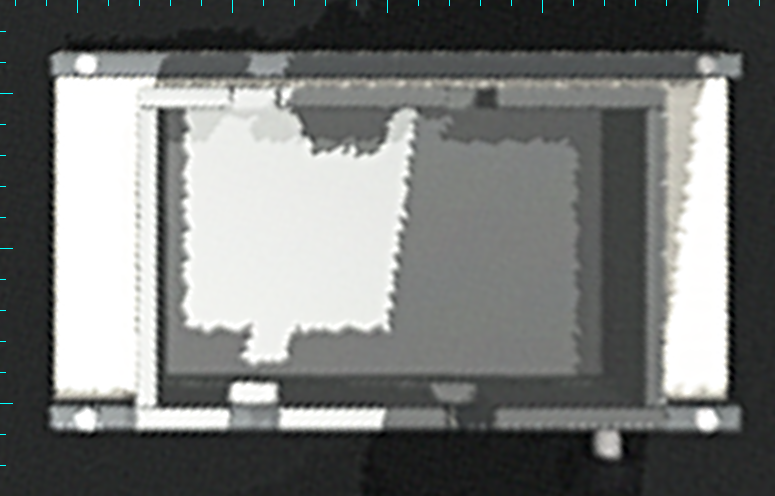

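View pics/r5.png

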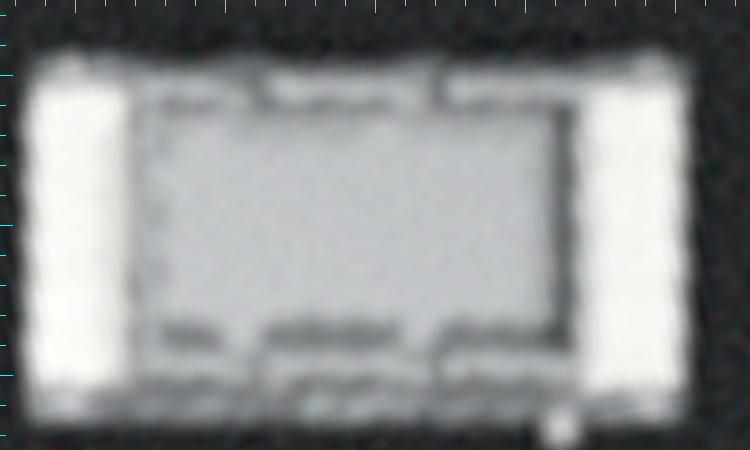

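Call:
servo_tool --increments '[[5,[-8,-2,0],[0,0,0]],[5,[-25,-6,0],[0,0,1]],[5,[-50,-12,0],[0,0,2]],[5,[-80,-19,0],[0,0,3]],[5,[-110,-27,0],[0,0,4]],[5,[-140,-34,0],[0,0,5]],[5,[-170,-41,0],[0,0,6]],[5,[-200,-49,0],[0,0,7]],[5,[-230,-56,0],[0,0,8]],[5,[-260,-63,0],[0,0,9]]]'

```text
t: 7.8
eef_pos: [0.4992, -0.051, 0.204]
orientation: [-3.141, 0.0, 1.469]
wrist_force: [0.7, 0.3, -2.7]
opening: 0.0131
```

Run:
```python
from h import *
inc([.472,-.213,0.19],1.381)
```

```text
t 7.8 pos [ 0.4992 -0.051   0.204 ] rpy [-3.1410e+00  1.0000e-04  1.4688e+00] F [ 0.7  0.3 -2.7] q [ 0.62  0.21 -0.65  1.76  0.13  1.22 -0.18]
shift mm [-163.9  -10.5   14. ] rot deg [-0.03  0.01  5.03]
```

Call:
servo_tool --increments '[[5,[-30,-2,0],[0,0,1]],[5,[-60,-4,0],[0,0,2]],[5,[-88,-6,2],[0,0,3]],[5,[-112,-7,5],[0,0,4]],[5,[-132,-8,8],[0,0,5]],[5,[-148,-9,11],[0,0,5]],[5,[-159,-10,14],[0,0,5]],[5,[-164,-10.5,14],[0,0,5]],[5,[-164,-10.5,14],[0,0,5]]]'

```text
t: 8.7
eef_pos: [0.4732, -0.2114, 0.1901]
orientation: [-3.141, -0.0, 1.383]
wrist_force: [0.3, -0.7, -3.3]
opening: 0.0131
```

Run:
```python
from h import *
inc([.472,-.213,0.18],1.381)
for c in ['wrist','top','scene']: snap(c,c+'4')
s=cv2.imread('pics/scene4.png');t=cv2.imread('pics/top4.png')
cv2.imwrite('pics/st4.png',np.hstack([cv2.resize(s[120:220,315:415],None,fx=4,fy=4,interpolation=2),cv2.resize(t[180:270,315:405],(400,400),interpolation=2)]))
```

```text
t 8.7 pos [ 0.4732 -0.2114  0.1901] rpy [-3.1413e+00 -5.0000e-04  1.3827e+00] F [ 0.3 -0.7 -3.3] q [ 0.82  0.24 -0.53  1.74  0.13  1.2   0.06]
shift mm [-1.8 -0.8 10.1] rot deg [-0.02 -0.03  0.1 ]
```

View pics/wrist4.png

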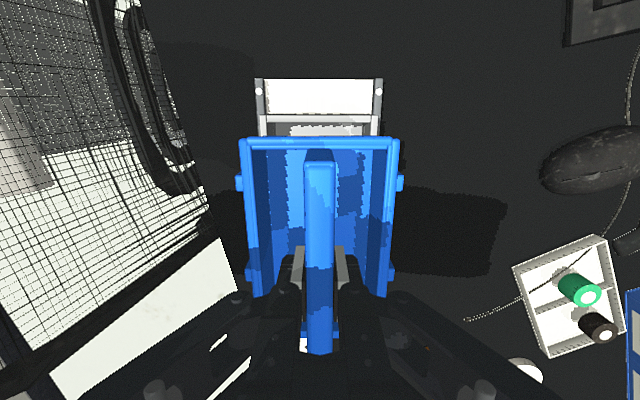

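View pics/st4.png

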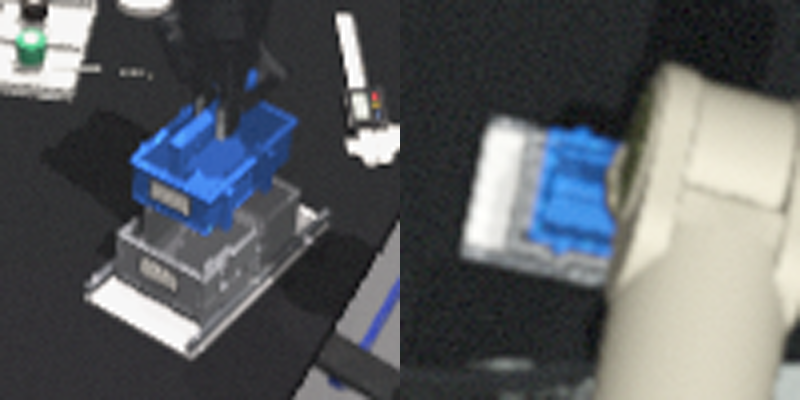

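Run:
```python
from h import *
im=cv2.imread('pics/wrist4.png')
cv2.imwrite('pics/z4.png',cv2.resize(im[65:160,225:415],None,fx=4,fy=4,interpolation=cv2.INTER_CUBIC))
st={'orientation':[np.pi,0,1.382],'eef_pos':np.array([.4725,-.2123,.190])}
cv2.imwrite('pics/r6.png',rect(im,'wrist',0.068,[0.4725,-0.2123],-0.19,hx=60,hy=125,sc=3.2,st=st))
cv2.imwrite('pics/r7.png',rect(im,'wrist',0.156,[0.4725,-0.2123],-0.19,hx=60,hy=125,sc=3.2,st=st))
```

```text
(no output)
```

View pics/z4.png

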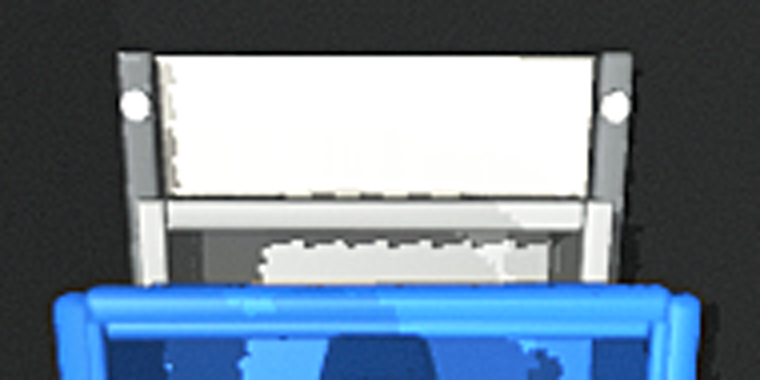

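View pics/r6.png

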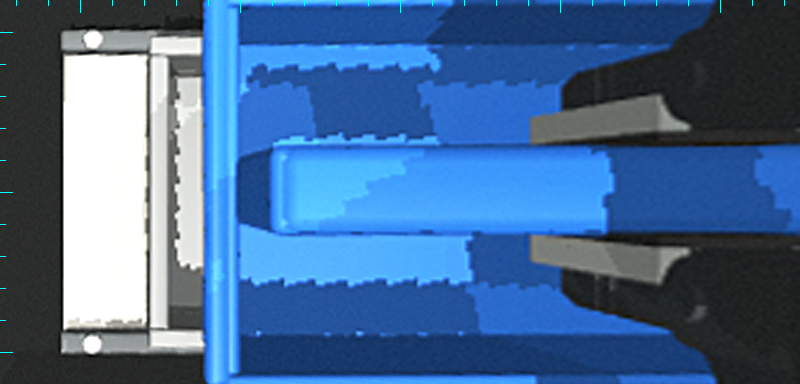

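View pics/r7.png

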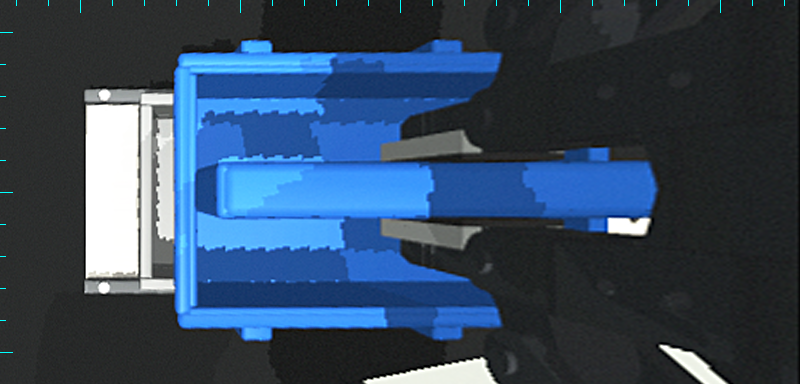

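Call:
servo_tool --increments '[[5,[1,0,8],[0,0,0]],[5,[1,0,16],[0,0,0]],[5,[1,0,22],[0,0,0]],[5,[1,0,27],[0,0,0]],[5,[1,0,31],[0,0,0]],[5,[1,0,34],[0,0,0]],[5,[1,0,34],[0,0,0]]]'

```text
t: 9.55
eef_pos: [0.4732, -0.2103, 0.1559]
orientation: [-3.141, -0.0, 1.383]
wrist_force: [0.6, -0.0, -2.7]
opening: 0.013
```

Run:
```python
from h import *
inc([.472,-.213,0.15],1.381)
im=snap('wrist','wrist5'); s=snap('scene','scene5')[:,:,::-1]
im=im[:,:,::-1]
cv2.imwrite('pics/z5.png',np.hstack([cv2.resize(im[65:320,225:415],(400,537),interpolation=cv2.INTER_CUBIC),cv2.resize(s[140:210,340:390],(384,537),interpolation=cv2.INTER_CUBIC)]))
```

```text
t 9.55 pos [ 0.4732 -0.2103  0.1559] rpy [-3.1410e+00 -3.0000e-04  1.3826e+00] F [ 0.6 -0.  -2.7] q [ 0.81  0.27 -0.53  1.78  0.15  1.13  0.04]
shift mm [-2.8 -0.6  5.9] rot deg [-0.03 -0.02  0.09]
```

View pics/z5.png

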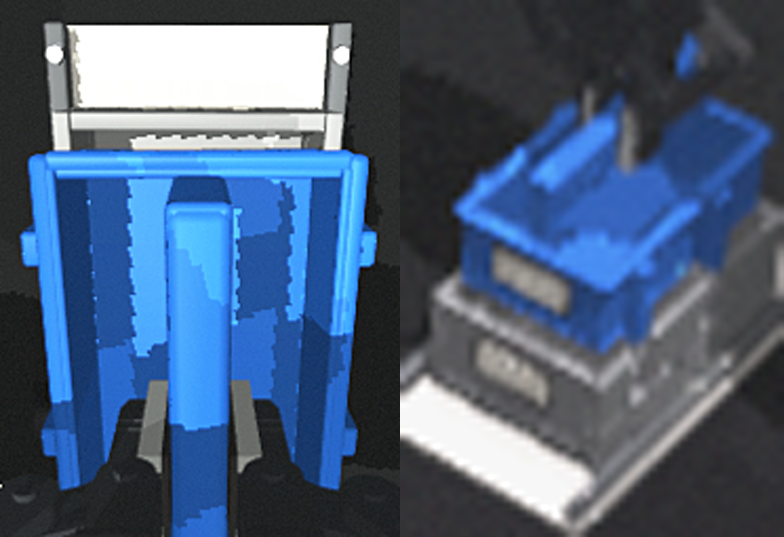

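Call:
servo_tool --increments '[[5,[0,0,1],[0,0,0]],[5,[0,0,2],[0,0,0]],[5,[0,0,3],[0,0,0]],[5,[0,0,4],[0,0,0]],[5,[0,0,5],[0,0,0]],[5,[0,0,5],[0,0,0]]]'

```text
t: 10.25
eef_pos: [0.4733, -0.2104, 0.1511]
orientation: [-3.141, -0.0, 1.383]
wrist_force: [0.6, 0.8, -2.4]
opening: 0.013
```

Call:
servo_tool --increments '[[5,[0,0,1],[0,0,0]],[5,[0,0,2],[0,0,0]],[5,[0,0,2],[0,0,0]]]'

```text
t: 10.55
eef_pos: [0.4733, -0.2104, 0.1491]
orientation: [-3.141, -0.0, 1.383]
wrist_force: [-1.1, 0.1, -2.2]
opening: 0.0128
```

Call:
servo_tool --increments '[[5,[0,0,1],[0,0,0]],[5,[0,0,2],[0,0,0]],[5,[0,0,3],[0,0,0]],[5,[0,0,3],[0,0,0]]]'

```text
t: 10.95
eef_pos: [0.4733, -0.2104, 0.1461]
orientation: [-3.141, -0.0, 1.383]
wrist_force: [0.6, -0.7, -4.0]
opening: 0.0131
```

Call:
servo_tool --increments '[[5,[0,0,1],[0,0,0]],[5,[0,0,2],[0,0,0]],[5,[0,0,3],[0,0,0]],[5,[0,0,4],[0,0,0]],[5,[0,0,4],[0,0,0]]]'

```text
t: 11.45
eef_pos: [0.4733, -0.2104, 0.1421]
orientation: [-3.141, -0.0, 1.383]
wrist_force: [-0.2, 0.2, -3.4]
opening: 0.0132
```

Call:
servo_tool --increments '[[5,[0,0,1],[0,0,0]],[5,[0,0,3],[0,0,0]],[5,[0,0,5],[0,0,0]],[5,[0,0,7],[0,0,0]],[5,[0,0,9],[0,0,0]],[5,[0,0,9],[0,0,0]]]'

```text
t: 12.05
eef_pos: [0.4731, -0.2103, 0.1329]
orientation: [-3.141, -0.0, 1.383]
wrist_force: [-1.0, -0.4, -3.7]
opening: 0.0131
```

Call:
servo_tool --increments '[[5,[0,0,2],[0,0,0]],[5,[0,0,4],[0,0,0]],[5,[0,0,6],[0,0,0]],[5,[0,0,8],[0,0,0]],[5,[0,0,9],[0,0,0]],[5,[0,0,9],[0,0,0]]]'

```text
t: 12.65
eef_pos: [0.4732, -0.2103, 0.1241]
orientation: [-3.141, -0.0, 1.383]
wrist_force: [-0.3, -0.1, -2.6]
opening: 0.013
```

Run:
```python
from h import *
inc([.472,-.213,0.15],1.381)
print(robot.state()['ft_torque'])
im=snap('wrist','wrist6'); s=snap('scene','scene6')[:,:,::-1]
im=im[:,:,::-1]
cv2.imwrite('pics/z6.png',np.hstack([cv2.resize(im[65:320,225:415],(400,537),interpolation=cv2.INTER_CUBIC),cv2.resize(s[140:210,340:390],(384,537),interpolation=cv2.INTER_CUBIC)]))
```

```text
t 12.65 pos [ 0.4732 -0.2103  0.1241] rpy [-3.1413e+00 -2.0000e-04  1.3827e+00] F [-0.3 -0.1 -2.6] q [ 0.8   0.31 -0.52  1.82  0.17  1.06  0.03]
shift mm [ -2.8  -0.7 -25.9] rot deg [-0.02 -0.01  0.1 ]
[-0.00268542  0.04560921 -0.02314602]
```

View pics/z6.png

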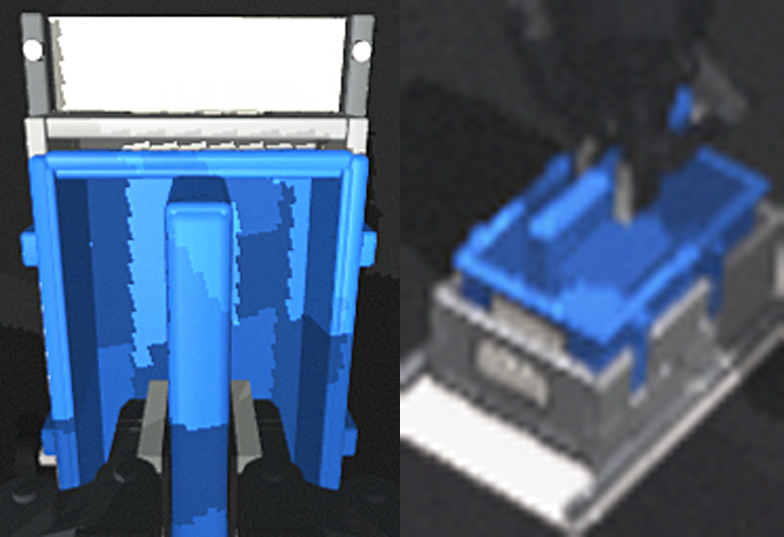

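Ribs are in the slots, about 5 mm to go; easing down to contact.

Call:
servo_tool --increments '[[5,[0,0,1],[0,0,0]],[5,[0,0,2],[0,0,0]],[5,[0,0,3],[0,0,0]],[5,[0,0,4],[0,0,0]],[5,[0,0,4],[0,0,0]]]'

```text
t: 13.25
eef_pos: [0.4732, -0.2103, 0.1201]
orientation: [-3.141, -0.0, 1.383]
wrist_force: [-0.3, 0.5, -2.9]
opening: 0.0129
```

Call:
servo_tool --increments '[[5,[0,0,0.5],[0,0,0]],[5,[0,0,1],[0,0,0]],[5,[0,0,1],[0,0,0]]]'

```text
t: 13.55
eef_pos: [0.4734, -0.2104, 0.1193]
orientation: [3.142, -0.0, 1.383]
wrist_force: [-0.2, 0.5, -3.6]
opening: 0.0129
```

Call:
servo_tool --increments '[[5,[0,0,0.5],[0,0,0]],[5,[0,0,1],[0,0,0]],[5,[0,0,1],[0,0,0]]]'

```text
t: 13.85
eef_pos: [0.4735, -0.2105, 0.1193]
orientation: [3.141, 0.001, 1.383]
wrist_force: [-5.2, 1.2, 8.2]
opening: 0.0129
```

Call:
servo_tool --increments '[[5,[0,0,-0.7],[0,0,0]],[5,[0,0,-0.7],[0,0,0]]]'

```text
t: 14.05
eef_pos: [0.4735, -0.2105, 0.1193]
orientation: [3.141, 0.0, 1.383]
wrist_force: [-1.5, 0.8, 0.7]
opening: 0.0128
```

Call:
servo_tool --increments '[[16,[0,0,0],[0,0,0]],[18,[0,0,0],[0,0,0]],[22,[0,0,0],[0,0,0]],[28,[0,0,0],[0,0,0]],[34,[0,0,0],[0,0,0]],[38,[0,0,0],[0,0,0]],[38,[0,0,0],[0,0,0]]]'

```text
t: 14.75
eef_pos: [0.4734, -0.2104, 0.119]
orientation: [3.142, -0.0, 1.383]
wrist_force: [-0.7, 0.1, -0.7]
opening: 0.0382
```

Run:
```python
from h import *
inc([.472,-.213,0.15],1.381)
im=snap('wrist','wrist7'); s=snap('scene','scene7')[:,:,::-1]
im=im[:,:,::-1]
cv2.imwrite('pics/z7.png',np.hstack([cv2.resize(im[65:320,225:415],(400,537),interpolation=cv2.INTER_CUBIC),cv2.resize(s[140:210,340:390],(384,537),interpolation=cv2.INTER_CUBIC)]))
```

```text
t 14.75 pos [ 0.4734 -0.2104  0.119 ] rpy [ 3.1415e+00 -1.0000e-04  1.3827e+00] F [-0.7  0.1 -0.7] q [ 0.8   0.32 -0.52  1.82  0.18  1.05  0.02]
shift mm [ -2.8  -0.9 -31. ] rot deg [ 0.  -0.   0.1]
```

View pics/z7.png

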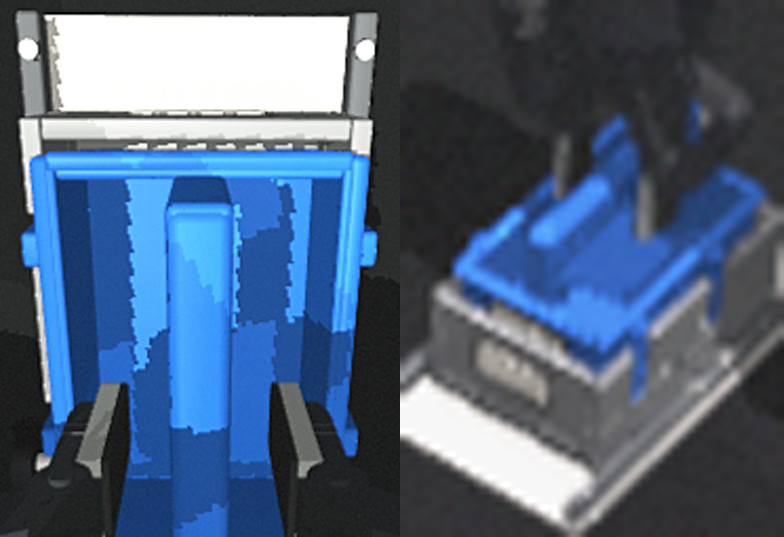

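Released; retreat straight up and look.

Call:
servo_tool --increments '[[38,[0,0,-5],[0,0,0]],[38,[0,0,-15],[0,0,0]],[38,[0,0,-35],[0,0,0]],[38,[0,0,-65],[0,0,0]],[38,[0,0,-100],[0,0,0]],[38,[0,0,-135],[0,0,0]],[38,[0,0,-165],[0,0,0]],[38,[0,0,-180],[0,0,0]],[38,[0,0,-180],[0,0,0]]]'

```text
t: 15.75
eef_pos: [0.4745, -0.2105, 0.3026]
orientation: [3.136, 0.002, 1.383]
wrist_force: [1.2, -0.1, -0.3]
opening: 0.0379
```

Run:
```python
from h import *
inc([.472,-.213,0.15],1.381)
im=snap('wrist','wrist8'); s=snap('scene','scene8')[:,:,::-1]
im=im[:,:,::-1]
cv2.imwrite('pics/z8.png',np.hstack([cv2.resize(im[40:280,225:415],(400,505),interpolation=cv2.INTER_CUBIC),cv2.resize(s[140:210,335:390],(396,505),interpolation=cv2.INTER_CUBIC)]))
for c in ['wrist','scene']:
  for n in ['tote','tote_bar','tote_label_end','tote_rib','rim_mid','red_cap_bottle','brown_bottle','swab_jar']: print(c,n,[(np.round(d['position'],4).tolist(),round(d['confidence'],2)) for d in robot.pinpoint(c,n)][:2])
```

```text
t 15.75 pos [ 0.4745 -0.2105  0.3026] rpy [3.1362e+00 1.6000e-03 1.3829e+00] F [ 1.2 -0.1 -0.3] q [ 0.83  0.17 -0.54  1.56  0.09  1.43  0.1 ]
shift mm [ -2.7  -2.8 152.5] rot deg [0.31 0.09 0.11]
wrist tote [([0.4728, -0.2109, 0.0336], 0.8), ([0.4831, -0.144, 0.0395], 0.31)]
wrist tote_bar [([0.4673, -0.212, 0.1099], 0.84)]
wrist tote_label_end [([0.4835, -0.1488, 0.0627], 0.82), ([0.4704, -0.2141, 0.1078], 0.71)]
wrist tote_rib [([0.526, -0.1793, 0.0315], 0.8)]
wrist rim_mid []
wrist red_cap_bottle []
wrist brown_bottle [([0.5892, -0.491, -0.0025], 0.45)]
wrist swab_jar []
scene tote [([0.4777, -0.2079, 0.0332], 0.83)]
scene tote_bar [([0.4735, -0.2137, 0.1145], 0.86)]
scene tote_label_end [([0.4811, -0.1474, 0.0634], 0.9)]
scene tote_rib [([0.5216, -0.178, 0.0321], 0.81)]
scene rim_mid [([0.4713, -0.2135, 0.0658], 0.62)]
scene red_cap_bottle [([0.6969, 0.0296, 0.0008], 0.54)]
scene brown_bottle [([0.5892, -0.4935, -0.0001], 0.61)]
scene swab_jar [([0.4759, 0.4876, 0.0021], 0.94)]
```

View pics/z8.png

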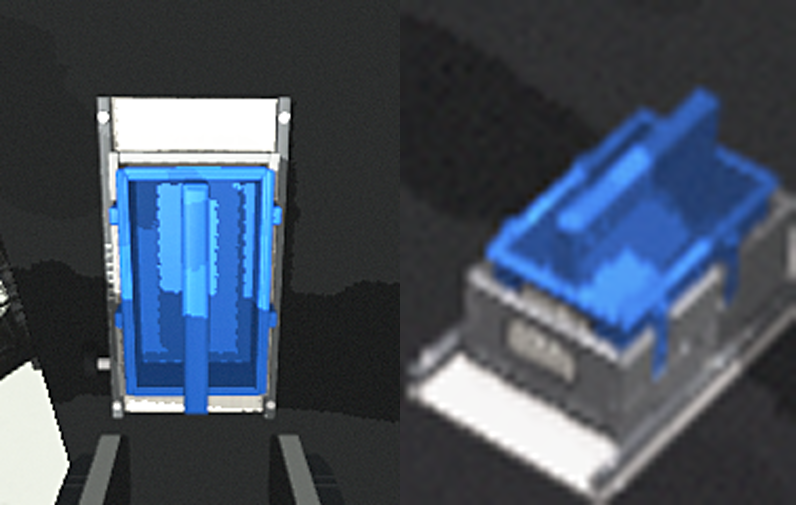

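```bash
python3 -c "
from h import *
print(robot.close_job())"
```

```text
the job is handed in; nothing more can be done
None
```

The blue tote is nested in the grey tote with all four ribs in the slots. It looks level, it has been let go, and its label end points the same way as the grey tote's. I handed the job in at about 16.5 s.

**Half turn not made:** The pictures disagreed with the brief. The scene, top and wrist views showed both label ends (visible labels, plus the unequal rib and slot spacing) already pointing to world +y, about 0.25 rad apart. A half turn would have opposed them and left the ribs standing on the rim, so I turned the tote only by that 0.25 rad, about 14°.

**How it went:**
- **Grip:** I held the tote by the middle of its carrying bar.
- **Finding the slots:** I lined the tote up with the grey tote in the wrist pictures, and the ribs went in on the first try, so I did not need to feel along the rim.
- **Lowering:** I went down in small steps of up to about 2 mm. No contact force showed until the tote seated. The highest force read there was about 8 N up and 5 N sideways, well under the 25 N at which the clamp slips.

**Last checks:**
- **Depth:** The trained network puts the tote's underside at about 33 mm, against 34 mm when fully home. The gripper stopped at 119.3 mm, where I expected 119 mm.
- **Bystanders:** The red-cap bottle, brown bottle and swab jar read within about 6 mm of where they started. That is about the networks' error, and the arm did not go near them.
- **Disagreements:** The networks' points for the bar and the tote differed by 3–6 mm between cameras, also about their stated error. The first top-view estimate of the grey tote's x position was about 4 mm off the wrist one; I used the wrist value.

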